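# Let down the work plate and set out the component tins

### The job

The hinged aluminium work plate is still tilted up on its black wedge. Work the wedge straight back out from under it in short tugs of about a centimetre, letting everything come to rest after each tug, so that the plate comes down gently on the wedge until it lies flat, without being lifted or dropped; lay the wedge flat and lengthwise in whichever bay of the wedge tray is empty. Once the plate is flat, take the stack of tins apart from the top and set every tin there is, stacked or single, upright on the plate, each standing directly and wholly on it and none on another; leave the spare wedge, spools and tools where they are.

Things in the scene. Friction and masses are not known exactly. Their poses are not given: they have to be found in the camera images.
- stand: Fixed grey stand of the work plate, screwed to the bench. Origin on the bench under the middle of the plate; its +y points to the plate's hinge, its -y to the free edge that the wedge holds up; x runs along that edge. A bar 24 mm high and 300 mm long carries the hinge, 150 to 186 mm from the origin on the +y side.
- plate (a joint): Hinge angle of the bare aluminium work plate, rad: 0 lying flat, about 0.1 propped on the wedge at the start; grows as the free edge rises. Plate 260 mm (along the edge) x 290 mm x 8 mm, 1.6 kg; lying flat, its underside is 10 mm and its top 18 mm above the bench. The hinge is only lightly damped: unsupported, the plate falls.
- plate_mid (a point): Centre of the plate's top face. x along the free edge (plate reaches 130 mm either way), +y to the hinge (145 mm either way), z out of the top face.
- plate_edge (a point): Middle of the lower corner of the plate's free edge, the line that rests on the wedge.
- wedge_mid (a point): Point mid-length and mid-width of the black plastic wedge, 20 mm above its underside. Wedge 140 mm long (its x), 34 mm wide (y), 130 g. Its +x end is the tip, 8 mm thick, under the plate; its -x end the heel: the last 35 mm have a flat top 42 mm high and upright sides. Between them the top slopes evenly. It is drawn out straight along its -x and stays put by friction when let go.
- wedge_heel (a point): Where the wedge is best gripped, across its width: on its centre line 50 mm from the middle towards the heel, 26 mm above its underside (axes as wedge_mid). About 45 mm of the heel end stick out from under the plate. Drawing takes 5 to 15 N; 90 mm of pull lets the plate right down (about 0.011 rad a centimetre), 105 mm takes the tip clear of the edge.
- tray: Fixed grey wedge tray on the bench, 136 mm (x) x 178 mm (y) outside, walls 11 mm high and 4 mm thick, floor 4 mm thick. Origin at the centre of its underside. Two bays lie side by side along x, each 62 mm wide inside and 170 mm long (along the tray's y). One holds the spare wedge, the other is empty but for a thin grey liner.
- bay_a (a point): Centre of the floor of the tray's -x bay (axes as the tray).
- bay_b (a point): Centre of the floor of the tray's +x bay (axes as the tray).
- spare_mid (a point): Middle of the spare wedge, 20 mm above its underside; a twin of the first, lying in one of the two bays, which one varies. Leave it alone.
- stack1_mid (a point): Middle, half-way up (18 mm above the underside), of tin no. 1 of the stack, counted from below: a round grey steel stacking tin with a recessed closed lid: body 58 mm across, 36 mm high; its lowest 6 mm is a narrower foot 47 mm across with a dark bead above it, and its top has a rim 8 mm high and 3 mm thick round the recess; 120 g. In the stack each foot sits 6 mm deep in the rim below (2.5 mm of play all round), so each tin adds 30 mm.
- stack2_mid (a point): Middle, half-way up (18 mm above the underside), of tin no. 2 of the stack, counted from below: a round grey steel stacking tin with a recessed closed lid: body 58 mm across, 36 mm high; its lowest 6 mm is a narrower foot 47 mm across with a dark bead above it, and its top has a rim 8 mm high and 3 mm thick round the recess; 120 g. In the stack each foot sits 6 mm deep in the rim below (2.5 mm of play all round), so each tin adds 30 mm.
- stack3_mid (a point): Middle, half-way up (18 mm above the underside), of tin no. 3 of the stack, counted from below: a round grey steel stacking tin with a recessed closed lid: body 58 mm across, 36 mm high; its lowest 6 mm is a narrower foot 47 mm across with a dark bead above it, and its top has a rim 8 mm high and 3 mm thick round the recess; 120 g. Stacked like the others.
- stack4_mid (a point): Middle, half-way up (18 mm above the underside), of tin no. 4 of the stack, counted from below: a round grey steel stacking tin with a recessed closed lid: body 58 mm across, 36 mm high; its lowest 6 mm is a narrower foot 47 mm across with a dark bead above it, and its top has a rim 8 mm high and 3 mm thick round the recess; 120 g. Stacked like the others. Absent in some starts.
- single1_mid (a point): Middle, half-way up (18 mm above the underside), of a tin standing alone on the bench, like those of the stack: a round grey steel stacking tin with a recessed closed lid: body 58 mm across, 36 mm high; its lowest 6 mm is a narrower foot 47 mm across with a dark bead above it, and its top has a rim 8 mm high and 3 mm thick round the recess; 120 g. Absent in some starts.
- single2_mid (a point): Middle, half-way up (18 mm above the underside), of a tin standing alone on the bench, like those of the stack: a round grey steel stacking tin with a recessed closed lid: body 58 mm across, 36 mm high; its lowest 6 mm is a narrower foot 47 mm across with a dark bead above it, and its top has a rim 8 mm high and 3 mm thick round the recess; 120 g. Absent in some starts.
- spool_big: Big blue solder spool, 60 mm across and 50 mm high, standing on the bench; origin at the centre of its underside. A bystander.
- spool_small: Small blue solder spool, 44 mm across, 32 mm high, standing on the bench; origin at its underside. A bystander.
- driver: Screwdriver lying on the bench, 160 mm long. A bystander.
- flux_brush: Brush lying on the bench near the robot, 150 mm long. A bystander.
Mind the look-alikes: they are no part of the job. Leave any red look-alike of the part that bears stack2_mid alone.

How it is judged:
On the way, in this order (a step that is already met when the one before it is completed fails the run):
1. a first tug or two has let the plate down a little, and plate and wedge are at rest (plate between 0.060 and 0.090 rad) (value of joint plate between 0.06 and 0.09 rad and velocity of joint plate between -0.03 and 0.03 rad/s and linear speed of wedge below 0.012 m/s), for 0.2 s.
2. further tugs have let the plate down past half-way, and plate and wedge are at rest again (plate between 0.020 and 0.055 rad) (value of joint plate between 0.02 and 0.055 rad and velocity of joint plate between -0.03 and 0.03 rad/s and linear speed of wedge below 0.012 m/s), for 0.2 s.
3. the wedge is clear of the plate and the plate lies flat (value of joint plate below 0.012 rad and y of wedge_mid in the frame of stand below -0.205 m), for 0.1 s.
At the end, for the whole second after the job is handed in: Plate flat (under 0.012 rad); wedge flat in the bay without the spare, middle within 30 mm of the bay's, lengthwise within 0.3 rad; every tin present upright (within 0.12 rad) directly on the plate, centre at least 24 mm in from every edge; all at rest (value of joint plate below 0.012 rad and ((horizontal distance between wedge_mid and bay_a below 0.03 m and horizontal distance between spare_mid and bay_a above 0.045 m) or (horizontal distance between wedge_mid and bay_b below 0.03 m and horizontal distance between spare_mid and bay_b above 0.045 m)) and angle between each of wedge_mid, stack1_mid, stack2_mid, stack3_mid, stack4_mid, single1_mid, single2_mid's own z axis and vertical below 0.12 rad and angle between the x axis of wedge_mid and the y axis of tray, either way round below 0.3 rad and z of wedge_mid in the frame of tray below 0.032 m and linear speed of each of wedge, stack1, stack2, stack3, stack4, single1, single2 below 0.02 m/s and x of stack1_mid in the frame of plate_mid between -0.106 and 0.106 m and y of stack1_mid in the frame of plate_mid between -0.121 and 0.121 m and z of stack1_mid in the frame of plate_mid between 0.012 and 0.024 m and x of stack2_mid in the frame of plate_mid between -0.106 and 0.106 m and y of stack2_mid in the frame of plate_mid between -0.121 and 0.121 m and z of stack2_mid in the frame of plate_mid between 0.012 and 0.024 m and x of stack3_mid in the frame of plate_mid between -0.106 and 0.106 m and y of stack3_mid in the frame of plate_mid between -0.121 and 0.121 m and z of stack3_mid in the frame of plate_mid between 0.012 and 0.024 m and x of stack4_mid in the frame of plate_mid between -0.106 and 0.106 m and y of stack4_mid in the frame of plate_mid between -0.121 and 0.121 m and z of stack4_mid in the frame of plate_mid between 0.012 and 0.024 m and x of single1_mid in the frame of plate_mid between -0.106 and 0.106 m and y of single1_mid in the frame of plate_mid between -0.121 and 0.121 m and z of single1_mid in the frame of plate_mid between 0.012 and 0.024 m and x of single2_mid in the frame of plate_mid between -0.106 and 0.106 m and y of single2_mid in the frame of plate_mid between -0.121 and 0.121 m and z of single2_mid in the frame of plate_mid between 0.012 and 0.024 m); the robot touches nothing.
It fails at once if the plate is dropped or slammed (it falls faster than 1.2 rad/s) (velocity of joint plate below -1.2 rad/s).
It fails at once if the plate is lifted above where it stood (over 0.125 rad) (value of joint plate above 0.125 rad).
It fails at once if a tin is put on the plate while the plate is still tilted (value of joint plate above 0.02 rad and contact force between any of stack1, stack2, stack3, stack4, single1, single2 and plate above 0.5 N).
It fails at once if the spare wedge is disturbed (moved over 30 mm) (distance of spare_mid from where it was at the start of the episode above 0.03 m).
It fails at once if a spool or tool is disturbed (moved over 30 mm) (distance of any of spool_big, spool_small, driver, flux_brush from where it was at the start of the episode above 0.03 m).
Of stack4, single1, single2 only 1 to 3 are there at a start; the rules pass over those that are not, and their reading is None.
At some moment in a run one of single1, single2 may be knocked a few centimetres aside while the robot is not near it.
It also fails if it takes over 210 s, if anything falls off the work surface, if the arm or the gripper's body presses on something with over 40 N, if the wrist force passes 120 N, or if a joint passes its speed limit or range.

### The arm

A 7-joint arm with a two-finger parallel gripper is mounted at the origin on the work surface. World frame = base frame: x ahead of the robot, y to its left, z up, the work surface at z = 0. Lengths are in m, angles in rad, forces in N, time in s.
With the tool pointing down it reaches from about 0.4 to 0.925 m from the base axis. Payload 5.6 kg.
Tool frame: the origin (TCP) lies at the very end of the fingers, on their centre line; the grasp point (between the pads) lies 19 mm behind it (tcp_to_grasp is the distance from the TCP to the grasp point, in m); z points along the fingers, y is the line along which they close (so a half turn about z gives the same grasp; the last joint's range is limited). The gripper opens to 85 mm and grips with 20 to 120 N. Pads are 22 mm wide; open, the fingers measure 114 mm over their backs; the gripper's body (76 mm by 85 mm) begins 54 mm behind the grasp point. The pads swing forward as they close: fully open they stand 13 mm farther back than shut.
Start: joints at [-0.043, 0.468, -0.012, 1.603, 0.006, 1.071, -0.056], TCP at [0.65, -0, 0.205] pointing down, gripper open.
Joint ranges: [-2.53, 2.53], [-0.31, 2.02], [-1.57, 1.55], [0.28, 2.44], [-1.29, 4.43], [0.15, 1.84], [-2.92, 2.92]. Speed limits (rad/s): [2.57, 2.57, 3.14, 3.14, 3.14, 3.14, 3.14].

### API

Orientations are given as a unit quaternion [x, y, z, w].
In Python, from cell import get_obs, capture, hand_in, cut_out, tcp_to_grasp gives the robot as it stands.
- The arm moves only by the tool carry_out, never from a script. Its argument "plan" is text: rows parted by semicolons, each of 4 numbers parted by spaces: the shift along the tool's x, y, z in m, then the turn about the tool's z in rad. In form: tx ty tz spin; .... A call has 1 to 5 rows; each row shifts and turns the commanded pose from where the row before left it, along the tool's axes as they then stand; what a row does not reach is not made up. A row lasts 1/10 s, in which the tool goes at most 50 mm and 8.59 degrees, less where a joint would pass 70% of its speed; a pose out of reach is approached as far as the arm can. A call is refused whole if a number of a shift passes 0.05 or a number of a turn 0.15, either way. A call with a gripper value outside its range is refused whole. "grip" is the finger opening in m, from 0 to 0.0854, set as the call begins (left out, the last holds). The fingers move at their own pace and stop on an object; "squeeze" is the grip in N (left out, the last holds). Time passes only in rows, so rows that do not move let the fingers close. It gives the time, the measured TCP pose, the force, the opening and the grip force at its end, in the units of the state.
- get_obs(): the state, without advancing time (a new reading comes with each control period).
- capture(name): name is "scene" or "side" or "wrist"; returns a dict with "image" (384x512x3 uint8, red, green, blue), "range_z" (384x512 float32, m along the optical axis (not along the pixel's ray), 0 where there is no reading), "K" (3x3 intrinsics, pixels), "world_to_cam" (4x4, takes a point from world to camera coordinates); the wrist camera has in their place "tool_from_camera" (4x4, takes a point from camera to tool coordinates, whose origin is the TCP and whose axes are the flange's). Camera axes: x right, y down, z forward; pixel columns grow to the right and rows downward; lengths in m; the calibration is good to about 2 mm. A picture is of the moment at which its call begins: read the wrist's pose just before it.
- hand_in(): hands the job in; it is judged then, once.
Trained networks look in the newest picture that a camera, given by its name, has taken for a name from the list of things; names that differ only in an ending like _2 or _b are one class to them, and where a whole thing is asked for, a point or a joint stands for the part that bears it (a point fixed in the world has none). Each returns a list of dicts, best first, with "confidence" (0 to 1); they miss things now and then, are a little off and sometimes report something else, mostly with a low value. They report only what shows in the picture. A call takes as long as a camera call. They do not tell look-alikes from the thing itself.
- cut_out(camera, thing): "pixels" (384x512 bool, what is visible of it) and "xy" ([column, row] in pixels, amid what is visible of it).
The state is a dict: "time": time; "joints": joint angles; "joint_velocities": joint speeds; "tau": joint torques, N m; "tool_pos": TCP position; "tcp_rot": TCP orientation; "ft_force": force on the tool from outside, world axes, zero at the start; "torque": the same for the moment, N m; "finger_gap": finger opening in m; "gripper_force": force on a finger pad.
Only numpy, scipy, OpenCV 4.12 (cv2) and the standard library are available. Lean on these libraries where they do the work, as an engineer would, in place of code of your own. Each camera call takes 0.05 s, during which the arm holds its last target. There are 200 camera calls.

## Working session

There is one attempt and no reset: what is moved stays moved. The work goes in short steps, Python scripts to look and compute and a tool call to move; the robot and the scene stay as the last step left them, time stands still between calls to the robot, and variables do not carry over. Pictures are saved under pics/ and viewed, at most 14 in all, crops included, and the job is handed in when it is done.

Besides the shell and the picture viewer there is one more tool, called after "Emit:" by a JSON object that holds its "fn" and its "kwargs", one argument or row to a line. carry_out: Moves the arm, as the interface text tells. Its arguments: {"type":"object","properties":{"plan":{"type":"string"},"grip":{"type":"number"},"squeeze":{"type":"number"}},"required":["plan"]}

```bash
mkdir -p pics; ls; python3 - <<'E'
from cell import *
import cv2,numpy as np
print(get_obs(), tcp_to_grasp)
a=capture("scene");b=capture("side")
cv2.imwrite("pics/a.png",a["image"][:,:,::-1]);cv2.imwrite("pics/b.png",b["image"][:,:,::-1])
E
```

```text
pics
{'time': 0.0, 'joints': array([-0.04297537,  0.46841631, -0.01161752,  1.6036275 ,  0.00598362,
        1.07139569, -0.0563117 ]), 'joint_velocities': array([-0.00059588, -0.00222814, -0.00117308,  0.00057122,  0.00108   ,
       -0.00033155,  0.00064501]), 'tau': array([-1.81076980e-04, -5.32374322e+01,  2.12178100e-02, -2.51299274e+01,
        1.13576866e-02,  7.69772858e-03, -1.10212341e-06]), 'tool_pos': array([ 6.49391455e-01, -7.39301511e-05,  2.04511377e-01]), 'tcp_rot': array([ 7.07140083e-01,  7.07072897e-01, -6.76598521e-04, -6.02624196e-04]), 'ft_force': array([-0.72419357,  0.42939862,  0.28794866]), 'torque': array([ 0.01920201,  0.06284254, -0.01389385]), 'gripper_force': 0.0, 'finger_gap': 0.08549001287824388} 0.0187
```

View pics/a.png

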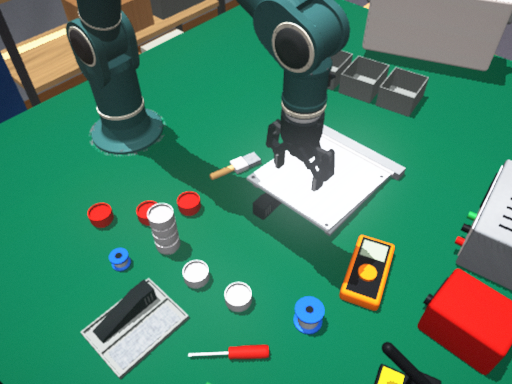

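View pics/b.png

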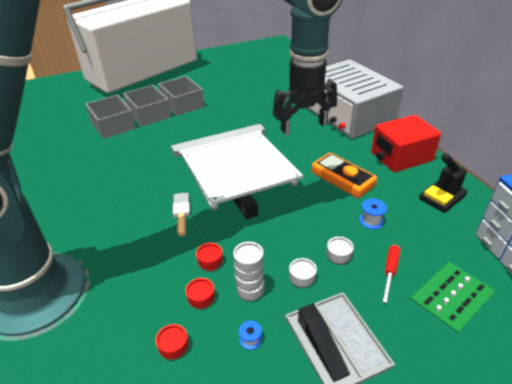

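The scene view shows the plate at (325,178), with the wedge heel sticking out at (266,205). The stack is at (163,228), the grey singles at (196,274) and (238,297), and the red look-alikes at (100,214), (147,211) and (188,203). The tray is at (135,322), with the spare in its left bay. The side view agrees: stack at (249,272), singles at (303,272) and (340,250).

```bash
cat >h.py <<'E'
from cell import *
import cv2,numpy as np
from scipy.spatial.transform import Rotation as R
def cloud(c,T=None):
    K=c["K"];z=c["range_z"];v,u=np.mgrid[:z.shape[0],:z.shape[1]]
    p=np.stack([(u-K[0,2])/K[0,0]*z,(v-K[1,2])/K[1,1]*z,z],-1)
    if T is None:T=np.linalg.inv(c["world_to_cam"])
    return p@T[:3,:3].T+T[:3,3]
def snap(n):
    o=get_obs();c=capture(n);T=None
    if n=="wrist":
        M=np.eye(4);M[:3,:3]=R.from_quat(o["tcp_rot"]).as_matrix();M[:3,3]=o["tool_pos"]
        T=M@c["tool_from_camera"]
    P=cloud(c,T);P[c["range_z"]==0]=np.nan
    return c,P
def save(c,f,box=None,s=1):
    im=c["image"][:,:,::-1]
    if box: im=im[box[1]:box[3],box[0]:box[2]]
    cv2.imwrite("pics/"+f,cv2.resize(im,None,fx=s,fy=s,interpolation=cv2.INTER_CUBIC))
def rect(p):
    r=cv2.minAreaRect(p[:,:2].astype(np.float32)*1000);return np.round(r[0],0),np.round(r[1],0),round(r[2],1)
def toolinfo():
    o=get_obs();r=R.from_quat(o["tcp_rot"]).as_matrix()
    return o["time"],o["tool_pos"].round(4),r.round(3).tolist(),o["ft_force"].round(1),o["finger_gap"].round(4),o["gripper_force"]
E
python3 - <<'E'
from h import *
for cam in("scene","side"):
    c,P=snap(cam)
    for t in("plate","wedge_mid","tray","stack2_mid","spool_big","spool_small","flux_brush","driver"):
        for d in cut_out(cam,t):
            p=P[d["pixels"]];p=p[~np.isnan(p[:,0])]
            if len(p)<10: continue
            col=c["image"][d["pixels"]].mean(0).astype(int)
            print(cam,t,round(d["confidence"],2),np.round(d["xy"]),len(p),"med",np.median(p,0).round(3),"zmax",np.percentile(p[:,2],98).round(3),*rect(p),col)
E
```

```text
scene plate 0.75 [326. 186.] 5742 med [0.607 0.168 0.034] zmax 0.044 [568. 214.] [262. 289.] 0.3 [246 247 248]
scene wedge_mid 0.97 [263. 206.] 456 med [0.535 0.037 0.032] zmax 0.043 [526.  54.] [37. 73.] 1.9 [55 64 63]
scene tray 0.94 [132. 330.] 2221 med [ 0.542 -0.392  0.004] zmax 0.012 [ 540. -371.] [180. 140.] 89.7 [174 181 179]
scene stack2_mid 0.61 [145. 209.] 248 med [ 0.32  -0.178  0.026] zmax 0.036 [ 322. -174.] [39. 60.] 30.5 [208  61  55]
scene stack2_mid 0.59 [102. 213.] 453 med [ 0.252 -0.257  0.026] zmax 0.035 [ 248. -256.] [55. 59.] 71.1 [196  47  39]
scene stack2_mid 0.58 [190. 201.] 488 med [ 0.385 -0.081  0.026] zmax 0.036 [379. -68.] [58. 84.] 7.7 [191  54  46]
scene stack2_mid 0.45 [167. 239.] 177 med [ 0.455 -0.206  0.053] zmax 0.065 [ 448. -200.] [55. 24.] 66.6 [120 121 122]
scene spool_big 0.73 [309. 315.] 936 med [ 0.801 -0.125  0.048] zmax 0.052 [ 796. -118.] [58. 60.] 55.7 [ 62 139 219]
scene spool_big 0.23 [160. 214.] 645 med [ 0.435 -0.194  0.116] zmax 0.125 [ 381. -163.] [ 65. 180.] 62.9 [196 196 196]
scene spool_small 0.61 [119. 259.] 374 med [ 0.396 -0
[... 1207 characters left out ...]
]
side spool_big 0.25 [338. 351.] 2501 med [ 0.534 -0.391  0.006] zmax 0.014 [ 536. -368.] [138. 188.] 0.3 [178 187 181]
side spool_small 0.71 [248. 332.] 541 med [ 0.382 -0.305  0.032] zmax 0.036 [ 384. -299.] [43. 42.] 66.5 [ 63 132 220]
side flux_brush 0.59 [180. 210.] 558 med [0.358 0.104 0.019] zmax 0.023 [357. 100.] [152.  47.] 77.8 [197 195 177]
side flux_brush 0.3 [249. 275.] 270 med [ 0.417 -0.216  0.085] zmax 0.1 [ 415. -172.] [ 48. 107.] 19.3 [140 144 142]
side driver 0.77 [392. 263.] 370 med [ 0.74  -0.266  0.023] zmax 0.028 [ 723. -282.] [154.  25.] 44.1 [224  84  76]
side driver 0.38 [320. 339.] 1682 med [ 0.499 -0.375  0.03 ] zmax 0.048 [ 503. -357.] [ 36. 170.] 0.2 [53 57 59]
```

Emit:
{"fn": "carry_out", "kwargs": {
  "plan": "0 -0.045 0 0; 0 -0.045 0 0; 0.01 -0.04 0 0; 0 0 0 0; 0 0 0 0",
  "grip": 0.07
}}

```text
time: 1.5
tool_pos: [0.5201, 0.0102, 0.2062]
tcp_rot: [0.707, 0.707, 0.001, 0.001]
ft_force: [-1.1, 0.1, 0.3]
finger_gap: 0.07
gripper_force: 0.0
```

```bash
python3 - <<'E'
from h import *
print(toolinfo())
c,P=snap("wrist");save(c,"w1.png")
for t in("wedge_mid","plate"):
    for d in cut_out("wrist",t):
        p=P[d["pixels"]];p=p[~np.isnan(p[:,0])]
        if len(p)<10: continue
        print(t,round(d["confidence"],2),np.round(d["xy"]),len(p),*rect(p))
        if t=="wedge_mid":
            q=p[p[:,2]>0.037];print("top",len(q),*rect(q),np.percentile(q,[2,98],axis=0).round(3).tolist())
E
```

```text
Traceback (most recent call last):
  File "h.py", line 24, in toolinfo
    return o["time"],o["tool_pos"].round(4),r.round(3).tolist(),o["ft_force"].round(1),o["finger_gap"].round(4),o["gripper_force"]
                                                                                       ^^^^^^^^^^^^^^^^^^^^^
AttributeError: 'float' object has no attribute 'round'
```

```bash
sed -i 's/o\["finger_gap"\].round(4)/o["finger_gap"]/' h.py; python3 - <<'E'
from h import *
c,P=snap("wrist");save(c,"w1.png")
for t in("wedge_mid","plate"):
    for d in cut_out("wrist",t):
        p=P[d["pixels"]];p=p[~np.isnan(p[:,0])]
        if len(p)<10: continue
        print(t,round(d["confidence"],2),np.round(d["xy"]),len(p),*rect(p))
        if t=="wedge_mid":
            q=p[p[:,2]>0.037];print("top",len(q),*rect(q),np.percentile(q,[2,98],axis=0).round(3).tolist())
E
```

```text
wedge_mid 0.59 [256. 140.] 1405 [522.  45.] [36. 51.] 3.0
top 1240 [523.  44.] [34. 49.] 2.6 [[0.507, 0.021, 0.037], [0.539, 0.065, 0.042]]
wedge_mid 0.2 [189. 341.] 141 [ 446. -172.] [ 5. 23.] 51.9
top 141 [ 446. -172.] [ 5. 23.] 51.9 [[0.437, -0.179, 0.095], [0.454, -0.166, 0.112]]
plate 0.59 [298.  60.] 29283 [573. 128.] [125. 296.] 89.3
plate 0.19 [259. 138.] 1446 [523.  44.] [39. 54.] 1.5
```

View pics/w1.png

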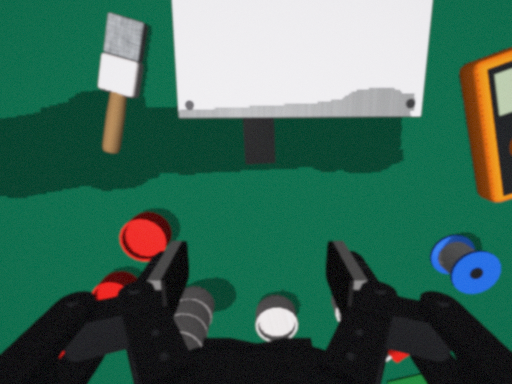

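The wrist view shows the heel at (260,140), clear of the plate edge at row 117. The stack and the singles are lower down.

Emit:
{"fn": "carry_out", "kwargs": {
  "plan": "0.015 0.003 0.045 0; 0.015 0 0.045 0; 0 0 0.045 0; 0 0 0.03 0; 0 0 0.02 0"
}}

```text
time: 2.15
tool_pos: [0.5224, 0.0398, 0.0174]
tcp_rot: [0.707, 0.707, -0.001, -0.001]
ft_force: [0.8, -0.2, 0.3]
finger_gap: 0.0699
gripper_force: 0.0
```

Emit:
{"fn": "carry_out", "kwargs": {
  "plan": "0 0 0.013 0; 0 0 0 0; 0 0 0 0; 0 0 0 0"
}}

```text
time: 2.55
tool_pos: [0.5243, 0.04, 0.0086]
tcp_rot: [0.707, 0.707, 0.001, 0.001]
ft_force: [0.3, -0.2, -0.4]
finger_gap: 0.0701
gripper_force: 0.0
```

Emit:
{"fn": "carry_out", "kwargs": {
  "plan": "0 0 0 0; 0 0 0 0; 0 0 0 0; 0 0 0 0; 0 0 0 0",
  "grip": 0.0,
  "squeeze": 50
}}

```text
time: 3.05
tool_pos: [0.5228, 0.0399, 0.0085]
tcp_rot: [0.707, 0.707, -0.0, 0.0]
ft_force: [-3.3, -0.7, 9.1]
finger_gap: 0.0321
gripper_force: 48.7
```

Emit:
{"fn": "carry_out", "kwargs": {
  "plan": "-0.005 0 0 0; -0.005 0 0 0; 0 0 0 0; 0 0 0 0; 0 0 0 0"
}}

```text
time: 3.55
tool_pos: [0.5237, 0.0329, 0.0085]
tcp_rot: [0.706, 0.708, 0.002, -0.0]
ft_force: [-1.2, 6.5, 5.4]
finger_gap: 0.0326
gripper_force: 48.8
```

Emit:
{"fn": "carry_out", "kwargs": {
  "plan": "-0.005 0 0 0; -0.005 0 0 0; 0 0 0 0; 0 0 0 0; 0 0 0 0"
}}

```text
time: 4.05
tool_pos: [0.5241, 0.0229, 0.0085]
tcp_rot: [0.706, 0.708, 0.002, -0.0]
ft_force: [0.5, 5.5, 3.7]
finger_gap: 0.0325
gripper_force: 48.8
```

```bash
cat >plate.py <<'E'
from h import *
c,P=snap("side")
p=P[cut_out("side","plate")[0]["pixels"]];p=p[~np.isnan(p[:,0])]
g=(abs(p[:,0]-.572)<.11)&(abs(p[:,1]-.2)<.11);p=p[g]
for _ in range(3):
    A=np.c_[p[:,:2],np.ones(len(p))];k=np.linalg.lstsq(A,p[:,2],rcond=None)[0];p=p[abs(A@k-p[:,2])<.004]
print("tilt",k.round(4),"z at center",np.array([.572,.214,1])@k)
for d in cut_out("side","wedge_mid")[:2]:
    q=P[d["pixels"]];q=q[~np.isnan(q[:,0])];print(d["confidence"],*rect(q))
E
python3 plate.py
```

```text
tilt [ 0.0017 -0.0722  0.0447] z at center 0.030270094101870766
0.94 [517.  51.] [102.  67.] 82.8
```

Emit:
{"fn": "carry_out", "kwargs": {
  "plan": "0 0 0 0; 0 0 0 0; -0.005 0 0 0; -0.005 0 0 0; 0 0 0 0"
}}

```text
time: 4.7
tool_pos: [0.5241, 0.0128, 0.0085]
tcp_rot: [0.706, 0.708, 0.002, -0.0]
ft_force: [-0.3, 5.1, 3.0]
finger_gap: 0.0322
gripper_force: 48.8
```

Emit:
{"fn": "carry_out", "kwargs": {
  "plan": "0 0 0 0; 0 0 0 0; -0.005 0 0 0; -0.005 0 0 0; 0 0 0 0"
}}

```text
time: 5.2
tool_pos: [0.5242, 0.0028, 0.0085]
tcp_rot: [0.706, 0.708, 0.002, -0.0]
ft_force: [-0.4, 6.0, 4.4]
finger_gap: 0.0325
gripper_force: 48.8
```

Emit:
{"fn": "carry_out", "kwargs": {
  "plan": "0 0 0 0; 0 0 0 0; -0.005 0 0 0; -0.005 0 0 0; 0 0 0 0"
}}

```text
time: 5.7
tool_pos: [0.5243, -0.0072, 0.0085]
tcp_rot: [0.706, 0.708, 0.002, -0.0]
ft_force: [0.5, 6.4, 4.3]
finger_gap: 0.0323
gripper_force: 48.8
```

Emit:
{"fn": "carry_out", "kwargs": {
  "plan": "0 0 0 0; 0 0 0 0; 0 0 0 0; 0 0 0 0"
}}

```text
time: 6.1
tool_pos: [0.5243, -0.0072, 0.0085]
tcp_rot: [0.706, 0.708, 0.002, 0.0]
ft_force: [0.0, 6.3, 4.1]
finger_gap: 0.0321
gripper_force: 48.8
```

```bash
python3 plate.py
```

```text
tilt [ 0.0014 -0.0399  0.0332] z at center 0.025388820919829663
0.65 [518.  18.] [97. 62.] 78.9
```

Emit:
{"fn": "carry_out", "kwargs": {
  "plan": "-0.005 0 0 0; -0.005 0 0 0; 0 0 0 0; 0 0 0 0; 0 0 0 0"
}}

```text
time: 6.75
tool_pos: [0.5243, -0.0172, 0.0085]
tcp_rot: [0.706, 0.708, 0.002, 0.0]
ft_force: [-0.3, 5.8, 3.7]
finger_gap: 0.032
gripper_force: 48.8
```

Emit:
{"fn": "carry_out", "kwargs": {
  "plan": "-0.005 0 0 0; -0.005 0 0 0; 0 0 0 0; 0 0 0 0; 0 0 0 0"
}}

```text
time: 7.25
tool_pos: [0.5243, -0.0272, 0.0086]
tcp_rot: [0.706, 0.708, 0.002, 0.0]
ft_force: [-0.4, 6.0, 3.7]
finger_gap: 0.0322
gripper_force: 48.8
```

Emit:
{"fn": "carry_out", "kwargs": {
  "plan": "-0.005 0 0 0; -0.005 0 0 0; 0 0 0 0; 0 0 0 0; 0 0 0 0"
}}

```text
time: 7.75
tool_pos: [0.5243, -0.0372, 0.0085]
tcp_rot: [0.706, 0.708, 0.002, 0.0]
ft_force: [-0.5, 5.8, 3.7]
finger_gap: 0.0322
gripper_force: 48.8
```

Emit:
{"fn": "carry_out", "kwargs": {
  "plan": "-0.005 0 0 0; -0.005 0 0 0; 0 0 0 0; 0 0 0 0; 0 0 0 0"
}}

```text
time: 8.25
tool_pos: [0.5243, -0.0491, 0.0086]
tcp_rot: [0.707, 0.707, 0.001, 0.001]
ft_force: [0.3, 3.4, 5.6]
finger_gap: 0.0324
gripper_force: 49.2
```

```bash
cat >tins.py <<'E'
from h import *
import sys
def find(cam):
    c,P=snap(cam);im=c["image"]
    hsv=cv2.cvtColor(im,cv2.COLOR_RGB2HSV)
    m=(hsv[...,1]<60)&(P[...,2]>0.02)&(P[...,2]<0.16)&(abs(P[...,0]-.6)<.3)&(P[...,1]<0.05)&(P[...,1]>-.27)&(hsv[...,2]>90)
    n,l,s,_=cv2.connectedComponentsWithStats(m.astype(np.uint8))
    for i in range(1,n):
        if s[i,4]<100: continue
        p=P[l==i];top=np.percentile(p[:,2],97);q=p[p[:,2]>top-.012]
        (x,y),r=cv2.minEnclosingCircle(q[:,:2].astype(np.float32))
        print(cam,s[i],"top",top.round(3),"c",round(x,3),round(y,3),"r",round(r,3),"rect",*rect(q))
    return c
if __name__=="__main__":
    for cam in sys.argv[1:]: find(cam)
E
python3 plate.py; python3 tins.py scene side
```

```text
tilt [0.0005 0.0012 0.0188] z at center 0.01935882316251719
0.69 [521.  -3.] [ 35. 137.] 2.1
scene [148 203  31  48 692] top 0.125 c 0.431 -0.193 r 0.031 rect [ 430. -194.] [56. 59.] 80.8
scene [183 260  26  26 487] top 0.036 c 0.551 -0.208 r 0.03 rect [ 550. -208.] [55. 59.] 50.4
scene [225 282  27  28 542] top 0.036 c 0.659 -0.185 r 0.03 rect [ 659. -185.] [55. 58.] 43.7
side [327 237  26  24 487] top 0.039 c 0.656 -0.185 r 0.031 rect [ 654. -186.] [59. 57.] 81.5
side [ 233  242   31   56 1421] top 0.127 c 0.428 -0.194 r 0.03 rect [ 427. -193.] [58. 57.] 75.1
side [289 258  27  26 559] top 0.038 c 0.546 -0.209 r 0.031 rect [ 546. -208.] [58. 56.] 47.0
```

Emit:
{"fn": "carry_out", "kwargs": {
  "plan": "-0.005 0 0 0; -0.005 0 0 0; 0 0 0 0; 0 0 0 0; 0 0 0 0"
}}

```text
time: 9.0
tool_pos: [0.5242, -0.0598, 0.0086]
tcp_rot: [0.707, 0.707, 0.001, 0.001]
ft_force: [0.4, 2.2, 6.5]
finger_gap: 0.0324
gripper_force: 49.8
```

Emit:
{"fn": "carry_out", "kwargs": {
  "plan": "-0.005 0 0 0; -0.005 0 0 0; 0 0 0 0; 0 0 0 0; 0 0 0 0"
}}

```text
time: 9.5
tool_pos: [0.5242, -0.0699, 0.0085]
tcp_rot: [0.707, 0.707, 0.001, 0.001]
ft_force: [-0.1, 2.0, 6.3]
finger_gap: 0.0327
gripper_force: 49.9
```

Emit:
{"fn": "carry_out", "kwargs": {
  "plan": "-0.005 0 0 0; -0.005 0 0 0; 0 0 0 0; 0 0 0 0; 0 0 0 0",
  "squeeze": 90
}}

```text
time: 10.0
tool_pos: [0.5245, -0.0794, 0.0088]
tcp_rot: [0.707, 0.707, 0.001, 0.001]
ft_force: [-0.4, 2.1, 7.8]
finger_gap: 0.0309
gripper_force: 88.8
```

Emit:
{"fn": "carry_out", "kwargs": {
  "plan": "0 0 -0.02 0; 0 0 -0.03 0; 0 0 -0.03 0; 0 0 -0.02 0; 0 0 0 0"
}}

```text
time: 10.5
tool_pos: [0.5249, -0.0806, 0.1102]
tcp_rot: [0.707, 0.707, 0.002, 0.002]
ft_force: [0.2, 0.0, -2.4]
finger_gap: 0.0307
gripper_force: 89.3
```

Emit:
{"fn": "carry_out", "kwargs": {
  "plan": "-0.04 0.01 0 0; -0.04 0.01 0 0; -0.04 0.01 0 0; -0.04 0.01 0 0; -0.04 0.01 0 0"
}}

```text
time: 11.0
tool_pos: [0.572, -0.2815, 0.1056]
tcp_rot: [0.707, 0.707, -0.001, -0.001]
ft_force: [0.5, 0.3, -2.2]
finger_gap: 0.031
gripper_force: 89.3
```

Emit:
{"fn": "carry_out", "kwargs": {
  "plan": "-0.04 0 0 0; -0.04 0 0 0; -0.04 0 0 0; -0.02 0 0 0; 0 0 0 0"
}}

```text
time: 11.5
tool_pos: [0.5698, -0.4249, 0.1049]
tcp_rot: [0.709, 0.705, -0.002, -0.001]
ft_force: [-0.8, -0.5, -2.3]
finger_gap: 0.0311
gripper_force: 89.3
```

```bash
python3 - <<'E'
from h import *
print(toolinfo())
c,P=snap("side");save(c,"s2.png")
for d in cut_out("side","wedge_mid")[:3]:
    q=P[d["pixels"]];q=q[~np.isnan(q[:,0])];print(d["confidence"],d["xy"],*rect(q),np.percentile(q[:,2],[2,98]))
E
```

```text
(11.5, array([ 0.5698, -0.4249,  0.1049]), [[0.006, 1.0, -0.004], [1.0, -0.006, -0.002], [-0.002, -0.004, -1.0]], array([-0.8, -0.5, -2.3]), 0.031062773183525086, 89.27266126687755)
0.96 [359.8, 312.9] [ 590. -356.] [216. 132.] 38.9 [0.0066861  0.19335381]
```

View pics/s2.png

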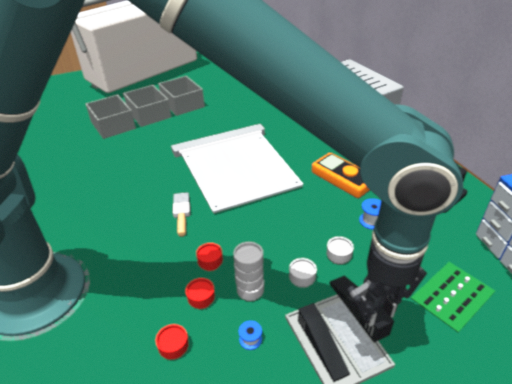

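The plate is flat. The wedge is held level over the empty right bay at (357,300), with the spare in the left bay at (322,340).

Emit:
{"fn": "carry_out", "kwargs": {
  "plan": "0.007 0.004 0.03 0; 0 0 0.03 0; 0 0 0.02 0; 0 0 0 0; 0 0 0 0"
}}

```text
time: 12.1
tool_pos: [0.5774, -0.4115, 0.0273]
tcp_rot: [0.707, 0.708, 0.0, -0.001]
ft_force: [0.1, -0.3, -1.4]
finger_gap: 0.0311
gripper_force: 89.2
```

Emit:
{"fn": "carry_out", "kwargs": {
  "plan": "0 0 0.005 0; 0 0 0.004 0; 0 0 0 0; 0 0 0 0"
}}

```text
time: 12.5
tool_pos: [0.5771, -0.4132, 0.0189]
tcp_rot: [0.707, 0.707, 0.0, 0.0]
ft_force: [-0.3, -0.0, -2.4]
finger_gap: 0.0305
gripper_force: 89.2
```

Emit:
{"fn": "carry_out", "kwargs": {
  "plan": "0 0 0.004 0; 0 0 0 0; 0 0 0 0"
}}

```text
time: 12.8
tool_pos: [0.5768, -0.413, 0.0143]
tcp_rot: [0.707, 0.707, -0.0, -0.0]
ft_force: [0.2, 0.4, -1.4]
finger_gap: 0.0309
gripper_force: 89.2
```

Emit:
{"fn": "carry_out", "kwargs": {
  "plan": "0 0 0 0; 0 0 0 0; 0 0 0 0; 0 0 0 0",
  "grip": 0.046
}}

```text
time: 13.2
tool_pos: [0.5772, -0.4132, 0.0148]
tcp_rot: [0.707, 0.707, 0.0, 0.0]
ft_force: [-0.4, -0.0, 0.5]
finger_gap: 0.046
gripper_force: 0.0
```

Emit:
{"fn": "carry_out", "kwargs": {
  "plan": "0 0 -0.03 0; 0 0 -0.05 0; 0 0 -0.04 0; 0 0 -0.04 0; 0 0 -0.03 0"
}}

```text
time: 13.7
tool_pos: [0.5777, -0.4135, 0.208]
tcp_rot: [0.707, 0.707, 0.0, 0.002]
ft_force: [-1.0, -0.8, -0.4]
finger_gap: 0.0456
gripper_force: 0.0
```

Emit:
{"fn": "carry_out", "kwargs": {
  "plan": "0.037 -0.025 0 0; 0.037 -0.025 0 0; 0.037 -0.025 0 0; 0.037 -0.025 0 0; 0.037 -0.025 0 0",
  "grip": 0.085
}}

```text
time: 14.2
tool_pos: [0.4509, -0.2266, 0.2048]
tcp_rot: [0.707, 0.707, 0.0, 0.0]
ft_force: [0.6, 0.6, 1.0]
finger_gap: 0.0847
gripper_force: 0.0
```

Emit:
{"fn": "carry_out", "kwargs": {
  "plan": "0.035 -0.023 0 0; 0 0 0 0; 0 0 0 0; 0 0 0 0"
}}

```text
time: 14.6
tool_pos: [0.4297, -0.194, 0.2049]
tcp_rot: [0.707, 0.707, 0.0, 0.001]
ft_force: [-0.3, -1.3, 0.0]
finger_gap: 0.0854
gripper_force: 0.0
```

```bash
python3 - <<'E'
from h import *
c,P=snap("scene");save(c,"s3.png",(60,150,360,384),2.5)
for d in cut_out("scene","wedge_mid")[:3]:
    q=P[d["pixels"]];q=q[~np.isnan(q[:,0])];print(d["confidence"],d["xy"],*rect(q),np.percentile(q[:,2],[2,98]))
E
python3 tins.py side
```

```text
0.2 [164.4, 230.6] [ 449. -201.] [54. 22.] 63.4 [0.06900739 0.09510677]
side [327 237  26  24 493] top 0.039 c 0.655 -0.185 r 0.031 rect [ 654. -185.] [58. 57.] 19.6
side [ 233  242   31   56 1440] top 0.127 c 0.429 -0.194 r 0.03 rect [ 427. -193.] [58. 57.] 75.4
side [289 258  27  26 561] top 0.038 c 0.545 -0.208 r 0.03 rect [ 546. -208.] [58. 57.] 45.2
```

View pics/s3.png

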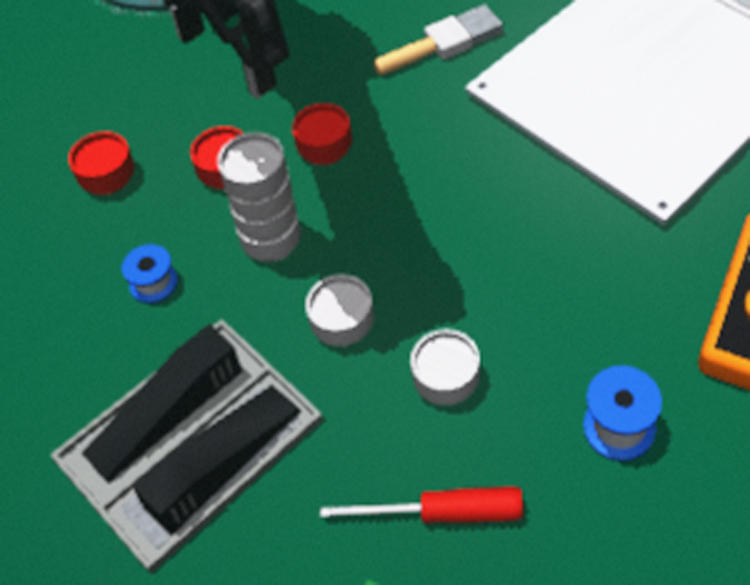

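The enlarged crop shows the grey four-tin stack at (258,195) and the grey singles at (338,310) and (445,368). Those grey tins are the ones meant. The red tins at (100,162), (222,155) and (322,132) are the look-alikes, so I leave them. The wedge lies flat in the bay beside the spare.

Emit:
{"fn": "carry_out", "kwargs": {
  "plan": "0 0 0.04 0; 0 0 0.035 0; 0 0 0.02 0; 0 0 0.011 0; 0 0 0 0"
}}

```text
time: 15.25
tool_pos: [0.4283, -0.1931, 0.0971]
tcp_rot: [0.707, 0.707, -0.001, -0.001]
ft_force: [-0.5, -0.8, 0.1]
finger_gap: 0.0851
gripper_force: 0.0
```

Emit:
{"fn": "carry_out", "kwargs": {
  "plan": "0 0 0 0; 0 0 0 0; 0 0 0 0; 0 0 0 0; 0 0 0 0",
  "grip": 0.05,
  "squeeze": 30
}}

```text
time: 15.75
tool_pos: [0.4293, -0.1931, 0.099]
tcp_rot: [0.707, 0.707, 0.0, 0.0]
ft_force: [-0.0, -0.2, -0.1]
finger_gap: 0.05
gripper_force: 0.0
```

Emit:
{"fn": "carry_out", "kwargs": {
  "plan": "0 0 -0.01 0; 0 0 -0.02 0; 0 0 -0.03 0; 0 0 -0.02 0; 0 0 0 0"
}}

```text
time: 16.25
tool_pos: [0.4311, -0.1938, 0.182]
tcp_rot: [0.707, 0.707, 0.001, 0.003]
ft_force: [0.3, -0.1, -0.5]
finger_gap: 0.0502
gripper_force: 0.0
```

```bash
python3 - <<'E'
from h import *
c,P=snap("side");save(c,"s4.png",(180,160,400,384),2.5)
E
python3 tins.py scene
```

```text
scene [148 203  31  47 673] top 0.125 c 0.432 -0.194 r 0.03 rect [ 432. -193.] [56. 58.] 85.9
scene [183 260  26  27 482] top 0.035 c 0.55 -0.208 r 0.03 rect [ 550. -208.] [57. 57.] 2.7
scene [225 282  27  27 547] top 0.037 c 0.658 -0.185 r 0.03 rect [ 659. -185.] [55. 58.] 43.3
```

View pics/s4.png

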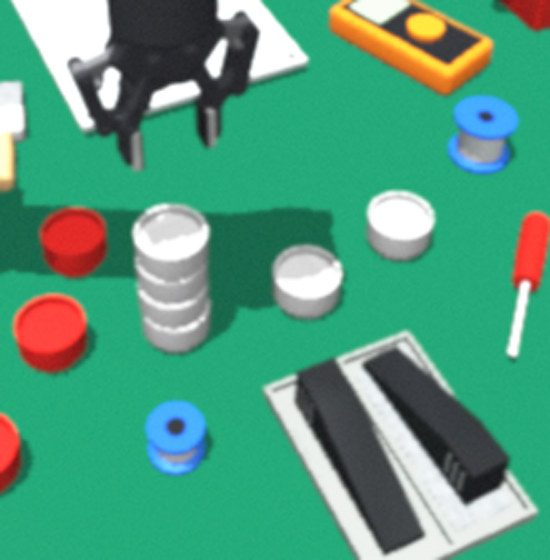

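The crop shows the gripper empty above the stack, with all four tins still in place at (172,280). The fingers closed to 50 mm without meeting anything. I'll check the geometry before trying again.

```bash
python3 - <<'E'
from h import *
o=get_obs();print(o["tool_pos"],o["finger_gap"])
c,P=snap("side")
def pr(p):
    q=c["world_to_cam"]@np.r_[p,1];u=c["K"]@q[:3];return (u[:2]/u[2]).round(1)
t=o["tool_pos"];print("tcp",pr(t),"stack top",pr([.43,-.1935,.126]),pr([.43,-.1935,0]))
# gripper points near tcp in the cloud
m=(np.linalg.norm(P[...,:2]-t[:2],axis=-1)<.08)&(P[...,2]>.14)
q=P[m];print(len(q),"lowest",np.percentile(q[:,2],[0,1,5]));l=q[q[:,2]<q[:,2].min()+.02];print(l.min(0),l.max(0))
m=(np.linalg.norm(P[...,:2]-[.43,-.1935],axis=-1)<.06)&(P[...,2]<.14)&(P[...,2]>.1)
print("stack top",np.percentile(P[m],[1,50,99],axis=0).round(3).tolist())
E
```

```text
[ 0.42908384 -0.19307218  0.17901477] 0.04986365751002789
tcp [247.4 233.3] stack top [248.8 252.3] [250.5 291.8]
12891 lowest [0.20871889 0.22908282 0.2691147 ]
[ 0.38957694 -0.20448068  0.20871889] [ 0.46563872 -0.1835149   0.22870538]
stack top [[0.399, -0.222, 0.101], [0.426, -0.197, 0.119], [0.454, -0.165, 0.129]]
```

Emit:
{"fn": "carry_out", "kwargs": {
  "plan": "0 0 0 0; 0 0 0 0; 0 0 0 0",
  "grip": 0.06
}}

```text
time: 16.7
tool_pos: [0.4287, -0.1929, 0.1778]
tcp_rot: [0.707, 0.707, -0.0, -0.001]
ft_force: [0.1, -0.1, 0.0]
finger_gap: 0.0599
gripper_force: 0.0
```

```bash
python3 - <<'E'
from h import *
o=get_obs();t=o["tool_pos"];print(t,o["finger_gap"])
for n in("scene","side"):
    c,P=snap(n)
    g=c["image"].mean(-1)
    W=c["world_to_cam"];K=c["K"]
    for h in (0,.01,.02,.03,.04):
        r=[]
        for s in(-1,1):
            p=t+[s*.037,0,h];q=W[:3,:3]@p+W[:3,3];u=K@q;u=u[:2]/u[2];r+=[u.round(0).tolist(),round(float(q[2]-P.shape[0]*0),3),float(c["range_z"][int(u[1]),int(u[0])].round(3))]
        print(n,h,r)
    save(c,n+"5.png")
a,b=[cv2.imread(f"pics/{n}5.png") for n in("scene","side")]
A=cv2.resize(a[90:240,90:220],None,fx=3,fy=3);B=cv2.resize(b[150:300,180:310],None,fx=3,fy=3)
cv2.imwrite("pics/c5.png",np.hstack([A,B]))
E
```

```text
[ 0.42865211 -0.19287627  0.17784577] 0.05994117075372677
scene 0 [[144.0, 187.0], 0.985, 1.2359999418258667, [166.0, 205.0], 0.951, 1.0240000486373901]
scene 0.01 [[144.0, 184.0], 0.978, 1.2480000257492065, [166.0, 202.0], 0.943, 1.1970000267028809]
scene 0.02 [[143.0, 181.0], 0.971, 0.953000009059906, [165.0, 198.0], 0.936, 1.2029999494552612]
scene 0.03 [[142.0, 177.0], 0.963, 0.9459999799728394, [164.0, 195.0], 0.928, 0.9150000214576721]
scene 0.04 [[141.0, 174.0], 0.956, 0.9380000233650208, [163.0, 192.0], 0.921, 0.902999997138977]
side 0 [[229.0, 240.0], 0.815, 1.059000015258789, [265.0, 228.0], 0.837, 1.0859999656677246]
side 0.01 [[229.0, 236.0], 0.808, 1.0729999542236328, [265.0, 224.0], 0.831, 1.0980000495910645]
side 0.02 [[228.0, 232.0], 0.802, 1.0829999446868896, [265.0, 220.0], 0.824, 1.1109999418258667]
side 0.03 [[228.0, 228.0], 0.795, 1.0920000076293945, [265.0, 217.0], 0.818, 0.8009999990463257]
side 0.04 [[228.0, 224.0], 0.789, 0.7789999842643738, [265.0, 213.0], 0.812, 0.7960000038146973]
```

View pics/c5.png

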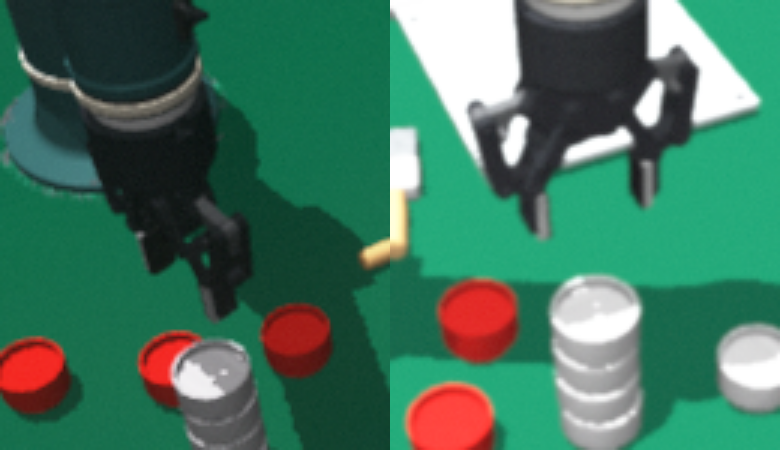

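Both cameras put the fingertips about 25 mm above the reported TCP at this opening, so I'll go about 24 mm lower.

Emit:
{"fn": "carry_out", "kwargs": {
  "plan": "0 0 0.02 0; 0 0 0.02 0; 0 0 0.02 0; 0 0 0.02 0; 0 0 0 0",
  "grip": 0.085
}}

```text
time: 17.3
tool_pos: [0.4271, -0.1923, 0.0963]
tcp_rot: [0.707, 0.707, -0.001, -0.002]
ft_force: [0.1, -0.7, 0.2]
finger_gap: 0.0849
gripper_force: 0.0
```

Emit:
{"fn": "carry_out", "kwargs": {
  "plan": "0 0 0.012 0; 0 0 0.011 0; 0 0 0 0; 0 0 0 0"
}}

```text
time: 17.7
tool_pos: [0.4291, -0.1931, 0.0755]
tcp_rot: [0.707, 0.707, -0.0, -0.0]
ft_force: [0.6, -0.8, 0.3]
finger_gap: 0.0851
gripper_force: 0.0
```

Emit:
{"fn": "carry_out", "kwargs": {
  "plan": "0 0 0 0; 0 0 0 0; 0 0 0 0; 0 0 0 0; 0 0 0 0",
  "grip": 0.05
}}

```text
time: 18.2
tool_pos: [0.4294, -0.1933, 0.0764]
tcp_rot: [0.707, 0.707, 0.0, 0.001]
ft_force: [-0.9, 0.8, 4.8]
finger_gap: 0.0574
gripper_force: 30.9
```

Emit:
{"fn": "carry_out", "kwargs": {
  "plan": "0 0 -0.01 0; 0 0 -0.02 0; 0 0 -0.03 0; 0.02 0 -0.03 0; 0.04 0.005 0 0"
}}

```text
time: 18.7
tool_pos: [0.4364, -0.1358, 0.1699]
tcp_rot: [0.709, 0.705, 0.002, 0.004]
ft_force: [0.2, -0.8, -1.1]
finger_gap: 0.0579
gripper_force: 32.4
```

Emit:
{"fn": "carry_out", "kwargs": {
  "plan": "0.045 0.006 0 0; 0.045 0.006 0 0; 0.045 0.006 0 0; 0.045 0.006 0 0; 0.045 0.006 0 0"
}}

```text
time: 19.2
tool_pos: [0.4641, 0.0937, 0.1664]
tcp_rot: [0.707, 0.707, 0.0, 0.001]
ft_force: [1.5, -0.8, -1.4]
finger_gap: 0.0576
gripper_force: 32.4
```

Emit:
{"fn": "carry_out", "kwargs": {
  "plan": "0.045 0.006 0 0; 0.045 0.006 0 0; 0.045 0.006 0 0; 0.045 0.006 0 0; 0 0 0 0"
}}

```text
time: 19.7
tool_pos: [0.487, 0.2797, 0.1664]
tcp_rot: [0.704, 0.71, 0.002, -0.001]
ft_force: [-1.0, 0.2, -0.5]
finger_gap: 0.0573
gripper_force: 32.6
```

```bash
python3 - <<'E'
from h import *
c,P=snap("side");save(c,"s6.png")
o=get_obs();t=o["tool_pos"];print(t)
# held tin: light pixels near the tool
hsv=cv2.cvtColor(c["image"],cv2.COLOR_RGB2HSV)
m=(hsv[...,1]<50)&(hsv[...,2]>90)&(np.linalg.norm(P[...,:2]-t[:2],axis=-1)<.045)&(P[...,2]>.08)&(P[...,2]<.23)
q=P[m];print(len(q),np.percentile(q,[1,50,99],axis=0).round(3).tolist())
E
python3 tins.py scene
```

```text
[0.48713382 0.27568543 0.16591557]
428 [[0.451, 0.25, 0.184], [0.485, 0.269, 0.209], [0.522, 0.309, 0.227]]
scene [149 211  31  41 908] top 0.095 c 0.431 -0.193 r 0.031 rect [ 432. -193.] [57. 60.] 49.6
scene [183 260  26  27 539] top 0.036 c 0.55 -0.208 r 0.03 rect [ 550. -208.] [56. 58.] 48.7
scene [225 282  27  28 601] top 0.036 c 0.659 -0.185 r 0.03 rect [ 659. -185.] [55. 59.] 44.2
```

View pics/s6.png

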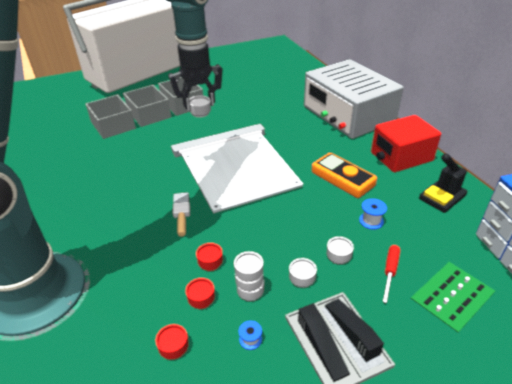

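The side view shows the tin held upright at (200,105) over the plate, and three tins left in the stack at (249,277).

Emit:
{"fn": "carry_out", "kwargs": {
  "plan": "0.027 0 0 0; 0 0 0.045 0; 0 0 0.045 0; 0 0 0.03 0; 0 0 0.015 0"
}}

```text
time: 20.3
tool_pos: [0.4869, 0.2957, 0.028]
tcp_rot: [0.708, 0.706, -0.003, 0.0]
ft_force: [0.1, -0.1, -1.5]
finger_gap: 0.0576
gripper_force: 32.6
```

Emit:
{"fn": "carry_out", "kwargs": {
  "plan": "0 0 0.01 0; 0 0 0.008 0; 0 0 0 0; 0 0 0 0"
}}

```text
time: 20.7
tool_pos: [0.4888, 0.2994, 0.0136]
tcp_rot: [0.707, 0.707, 0.001, 0.0]
ft_force: [0.0, -0.3, -0.9]
finger_gap: 0.0579
gripper_force: 32.6
```

Emit:
{"fn": "carry_out", "kwargs": {
  "plan": "0 0 0.005 0; 0 0 0.003 0; 0 0 0 0; 0 0 0 0"
}}

```text
time: 21.1
tool_pos: [0.4882, 0.2991, 0.0046]
tcp_rot: [0.707, 0.707, 0.0, 0.0]
ft_force: [0.1, 0.8, -0.7]
finger_gap: 0.0576
gripper_force: 32.6
```

Emit:
{"fn": "carry_out", "kwargs": {
  "plan": "0 0 0.002 0; 0 0 0 0; 0 0 0 0"
}}

```text
time: 21.4
tool_pos: [0.4882, 0.2993, 0.0044]
tcp_rot: [0.707, 0.707, 0.0, 0.0]
ft_force: [-5.0, -1.2, 13.5]
finger_gap: 0.0576
gripper_force: 33.7
```

Emit:
{"fn": "carry_out", "kwargs": {
  "plan": "0 0 0 0; 0 0 0 0; 0 0 -0.02 0; 0 0 -0.05 0; 0 0 -0.05 0",
  "grip": 0.07
}}

```text
time: 21.9
tool_pos: [0.487, 0.2983, 0.1225]
tcp_rot: [0.707, 0.707, -0.002, -0.001]
ft_force: [2.1, 1.1, 0.2]
finger_gap: 0.0699
gripper_force: 0.0
```

Emit:
{"fn": "carry_out", "kwargs": {
  "plan": "-0.045 -0.006 0 0; -0.045 -0.006 0 0; -0.045 -0.006 0 0; -0.045 -0.006 0 0; -0.045 -0.006 0 0",
  "grip": 0.085
}}

```text
time: 22.4
tool_pos: [0.4575, 0.0722, 0.1224]
tcp_rot: [0.707, 0.707, -0.0, 0.0]
ft_force: [-0.0, -0.6, -1.4]
finger_gap: 0.0849
gripper_force: 0.0
```

Emit:
{"fn": "carry_out", "kwargs": {
  "plan": "-0.045 -0.005 0 0; -0.045 -0.005 0 0; -0.045 -0.005 0 0; -0.045 -0.005 0 0; -0.045 -0.005 0 0"
}}

```text
time: 22.9
tool_pos: [0.4325, -0.1528, 0.1225]
tcp_rot: [0.707, 0.707, 0.0, 0.0]
ft_force: [2.0, -0.1, -0.5]
finger_gap: 0.085
gripper_force: 0.0
```

Emit:
{"fn": "carry_out", "kwargs": {
  "plan": "-0.03 0 0 0; 0 0 0 0; 0 0 0 0; 0 0 0 0"
}}

```text
time: 23.3
tool_pos: [0.433, -0.1797, 0.1223]
tcp_rot: [0.706, 0.708, 0.0, -0.0]
ft_force: [-0.4, -0.6, 0.2]
finger_gap: 0.085
gripper_force: 0.0
```

```bash
python3 - <<'E'
from h import *
c,P=snap("side");hsv=cv2.cvtColor(c["image"],cv2.COLOR_RGB2HSV)
m=(P[...,2]>.035)&(P[...,2]<.07)&(abs(P[...,0]-.572)<.125)&(abs(P[...,1]-.214)<.14)&(hsv[...,1]<60)
q=P[m];print(len(q),np.percentile(q,[1,50,99],axis=0).round(3).tolist(),rect(q))
for d in cut_out("side","wedge_mid")[:3]:
    q=P[d["pixels"]];q=q[~np.isnan(q[:,0])];print(d["confidence"],d["xy"],*rect(q))
E
```

```text
278 [[0.459, 0.269, 0.036], [0.486, 0.296, 0.048], [0.513, 0.328, 0.057]] (array([486., 298.]), array([61., 58.]), 37.4)
0.75 [356.6, 329.2] [ 586. -359.] [ 63. 148.] 2.5
```

Emit:
{"fn": "carry_out", "kwargs": {
  "plan": "-0.013 -0.002 0 0; 0 0 0.03 0; 0 0 0.03 0; 0 0 0.016 0; 0 0 0 0"
}}

```text
time: 23.9
tool_pos: [0.4292, -0.1937, 0.0445]
tcp_rot: [0.707, 0.707, -0.001, -0.002]
ft_force: [-0.7, 0.3, 0.3]
finger_gap: 0.0852
gripper_force: 0.0
```

Emit:
{"fn": "carry_out", "kwargs": {
  "plan": "0 0 0 0; 0 0 0 0; 0 0 0 0; 0 0 0 0; 0 0 0 0",
  "grip": 0.05
}}

```text
time: 24.4
tool_pos: [0.4316, -0.1945, 0.0477]
tcp_rot: [0.707, 0.707, 0.0, 0.001]
ft_force: [-2.4, 0.5, 7.1]
finger_gap: 0.057
gripper_force: 31.9
```

Emit:
{"fn": "carry_out", "kwargs": {
  "plan": "0 0 -0.01 0; 0 0 -0.02 0; 0 0 -0.03 0; 0.02 0 -0.03 0; 0.04 0.017 0 0"
}}

```text
time: 24.9
tool_pos: [0.4494, -0.1372, 0.1408]
tcp_rot: [0.71, 0.705, 0.001, 0.004]
ft_force: [1.9, 0.1, -1.7]
finger_gap: 0.0565
gripper_force: 32.8
```

Emit:
{"fn": "carry_out", "kwargs": {
  "plan": "0.04 0.02 0 0; 0.04 0.02 0 0; 0.04 0.02 0 0; 0.04 0.02 0 0; 0.04 0.02 0 0"
}}

```text
time: 25.4
tool_pos: [0.5487, 0.0677, 0.1374]
tcp_rot: [0.707, 0.707, 0.0, 0.0]
ft_force: [1.3, 0.1, -0.2]
finger_gap: 0.0568
gripper_force: 32.8
```

Emit:
{"fn": "carry_out", "kwargs": {
  "plan": "0.04 0.02 0 0; 0.04 0.02 0 0; 0.04 0.02 0 0; 0.04 0.02 0 0; 0.04 0.02 0 0"
}}

```text
time: 25.9
tool_pos: [0.6486, 0.2676, 0.1372]
tcp_rot: [0.707, 0.707, 0.0, 0.0]
ft_force: [1.0, -0.1, -0.7]
finger_gap: 0.0566
gripper_force: 32.8
```

Emit:
{"fn": "carry_out", "kwargs": {
  "plan": "0.03 0.01 0 0; 0 0 0 0; 0 0 0 0"
}}

```text
time: 26.2
tool_pos: [0.6574, 0.2967, 0.1364]
tcp_rot: [0.707, 0.708, -0.0, -0.0]
ft_force: [0.3, -0.4, -1.6]
finger_gap: 0.0568
gripper_force: 32.7
```

Emit:
{"fn": "carry_out", "kwargs": {
  "plan": "0 0 0.045 0; 0 0 0.04 0; 0 0 0.025 0; 0 0 0.013 0; 0 0 0 0"
}}

```text
time: 26.7
tool_pos: [0.6571, 0.2937, 0.0119]
tcp_rot: [0.708, 0.707, -0.002, -0.0]
ft_force: [0.2, -0.2, -1.1]
finger_gap: 0.0567
gripper_force: 32.7
```

Emit:
{"fn": "carry_out", "kwargs": {
  "plan": "0 0 0.004 0; 0 0 0.002 0; 0 0 0 0; 0 0 0 0"
}}

```text
time: 27.1
tool_pos: [0.6586, 0.2962, 0.0085]
tcp_rot: [0.707, 0.707, 0.001, 0.0]
ft_force: [-0.1, 0.1, -1.7]
finger_gap: 0.0565
gripper_force: 32.7
```

Emit:
{"fn": "carry_out", "kwargs": {
  "plan": "0 0 0.003 0; 0 0 0 0; 0 0 0 0"
}}

```text
time: 27.4
tool_pos: [0.6587, 0.2964, 0.0057]
tcp_rot: [0.707, 0.707, 0.001, 0.0]
ft_force: [-1.8, -0.4, 5.8]
finger_gap: 0.057
gripper_force: 33.5
```

Emit:
{"fn": "carry_out", "kwargs": {
  "plan": "0 0 0 0; 0 0 0 0; 0 0 -0.02 0; 0 0 -0.04 0; 0 0 -0.04 0",
  "grip": 0.07
}}

```text
time: 27.9
tool_pos: [0.6576, 0.2959, 0.106]
tcp_rot: [0.707, 0.707, -0.0, -0.0]
ft_force: [1.1, 0.1, 0.9]
finger_gap: 0.0701
gripper_force: 0.0
```

Emit:
{"fn": "carry_out", "kwargs": {
  "plan": "-0.04 -0.019 0 0; -0.04 -0.019 0 0; -0.04 -0.019 0 0; -0.04 -0.019 0 0; -0.04 -0.019 0 0",
  "grip": 0.085
}}

```text
time: 28.4
tool_pos: [0.5626, 0.0945, 0.106]
tcp_rot: [0.707, 0.707, 0.001, 0.001]
ft_force: [1.0, -0.5, 0.2]
finger_gap: 0.0848
gripper_force: 0.0
```

Emit:
{"fn": "carry_out", "kwargs": {
  "plan": "-0.04 -0.019 0 0; -0.04 -0.019 0 0; -0.04 -0.019 0 0; -0.04 -0.019 0 0; -0.04 -0.019 0 0"
}}

```text
time: 28.9
tool_pos: [0.4677, -0.1056, 0.1059]
tcp_rot: [0.707, 0.707, 0.001, 0.001]
ft_force: [0.3, -0.1, 0.7]
finger_gap: 0.0851
gripper_force: 0.0
```

Emit:
{"fn": "carry_out", "kwargs": {
  "plan": "-0.04 -0.019 0 0; -0.04 -0.018 0 0; 0 0 0 0; 0 0 0 0; 0 0 0 0"
}}

```text
time: 29.4
tool_pos: [0.432, -0.183, 0.1052]
tcp_rot: [0.707, 0.708, 0.001, 0.001]
ft_force: [-0.2, 0.9, 0.3]
finger_gap: 0.0851
gripper_force: 0.0
```

```bash
python3 tins.py scene side; python3 - <<'E'
from h import *
c,P=snap("side");save(c,"s7.png")
E
```

```text
scene [152 220  27  32 579] top 0.065 c 0.431 -0.191 r 0.031 rect [ 431. -193.] [57. 58.] 5.5
scene [183 260  26  27 517] top 0.035 c 0.551 -0.208 r 0.03 rect [ 550. -208.] [55. 59.] 48.2
scene [225 282  27  28 585] top 0.036 c 0.659 -0.185 r 0.03 rect [ 659. -185.] [56. 58.] 71.5
side [327 237  26  24 497] top 0.038 c 0.655 -0.186 r 0.032 rect [ 654. -185.] [60. 56.] 81.9
side [289 258  27  27 565] top 0.038 c 0.547 -0.208 r 0.031 rect [ 546. -208.] [57. 58.] 5.1
side [235 261  29  37 857] top 0.068 c 0.428 -0.192 r 0.03 rect [ 427. -193.] [57. 57.] 84.6
```

View pics/s7.png

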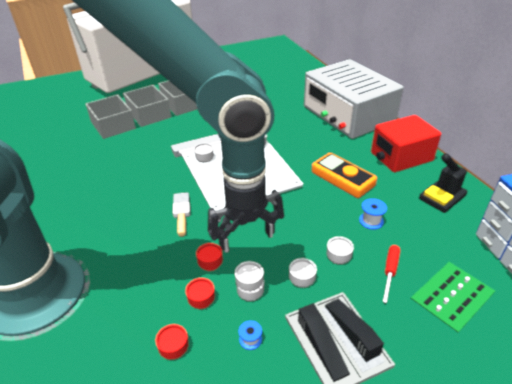

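The side view shows one tin on the plate at (204,152), the second placed tin hidden behind the arm, and two tins left in the stack at (249,280).

Emit:
{"fn": "carry_out", "kwargs": {
  "plan": "-0.01 -0.001 0 0; 0 0 0.035 0; 0 0 0.035 0; 0 0 0.018 0; 0 0 0 0"
}}

```text
time: 30.05
tool_pos: [0.4281, -0.1934, 0.0142]
tcp_rot: [0.707, 0.707, -0.001, -0.002]
ft_force: [-0.3, -0.5, 0.3]
finger_gap: 0.0852
gripper_force: 0.0
```

Emit:
{"fn": "carry_out", "kwargs": {
  "plan": "0 0 0 0; 0 0 0 0; 0 0 0 0; 0 0 0 0; 0 0 0 0",
  "grip": 0.05
}}

```text
time: 30.55
tool_pos: [0.4309, -0.1945, 0.0179]
tcp_rot: [0.707, 0.707, 0.0, 0.001]
ft_force: [-1.0, -0.1, 6.3]
finger_gap: 0.0577
gripper_force: 31.8
```

Emit:
{"fn": "carry_out", "kwargs": {
  "plan": "0 0 -0.01 0; 0 0 -0.025 0; 0 0 -0.035 0; 0.02 0 -0.035 0; 0.04 0.005 0 0"
}}

```text
time: 31.05
tool_pos: [0.4381, -0.1371, 0.1266]
tcp_rot: [0.709, 0.705, 0.002, 0.005]
ft_force: [1.0, 0.3, -1.2]
finger_gap: 0.0574
gripper_force: 32.6
```

Emit:
{"fn": "carry_out", "kwargs": {
  "plan": "0.045 0.008 0 0; 0.045 0.008 0 0; 0.045 0.008 0 0; 0.045 0.008 0 0; 0.045 0.008 0 0"
}}

```text
time: 31.55
tool_pos: [0.4753, 0.0927, 0.1226]
tcp_rot: [0.707, 0.707, 0.001, 0.001]
ft_force: [1.0, -1.1, -1.5]
finger_gap: 0.0574
gripper_force: 32.6
```

Emit:
{"fn": "carry_out", "kwargs": {
  "plan": "0.045 0.006 0 0; 0.045 0.006 0 0; 0.04 0 0 0; 0 0 0 0; 0 0 0 0"
}}

```text
time: 32.05
tool_pos: [0.4866, 0.2217, 0.122]
tcp_rot: [0.706, 0.708, 0.0, 0.0]
ft_force: [0.2, -1.5, -0.8]
finger_gap: 0.0573
gripper_force: 32.7
```

Emit:
{"fn": "carry_out", "kwargs": {
  "plan": "-0.013 0 0 0; 0 0 0.045 0; 0 0 0.04 0; 0 0 0.018 0; 0 0 0 0"
}}

```text
time: 32.55
tool_pos: [0.4853, 0.2038, 0.0161]
tcp_rot: [0.708, 0.706, -0.003, -0.001]
ft_force: [-1.0, -0.2, -0.8]
finger_gap: 0.0576
gripper_force: 32.8
```

Emit:
{"fn": "carry_out", "kwargs": {
  "plan": "0 0 0.006 0; 0 0 0.004 0; 0 0 0 0; 0 0 0 0"
}}

```text
time: 32.95
tool_pos: [0.4876, 0.208, 0.0093]
tcp_rot: [0.707, 0.707, 0.001, 0.0]
ft_force: [-0.5, -0.2, -1.9]
finger_gap: 0.0572
gripper_force: 32.8
```

Emit:
{"fn": "carry_out", "kwargs": {
  "plan": "0 0 0.003 0; 0 0 0 0; 0 0 0 0"
}}

```text
time: 33.25
tool_pos: [0.4877, 0.2082, 0.006]
tcp_rot: [0.707, 0.707, 0.001, 0.0]
ft_force: [0.6, 0.3, 3.9]
finger_gap: 0.0573
gripper_force: 33.1
```

Emit:
{"fn": "carry_out", "kwargs": {
  "plan": "0 0 0 0; 0 0 0 0; 0 0 -0.02 0; 0 0 -0.04 0; 0 0 -0.04 0",
  "grip": 0.07
}}

```text
time: 33.75
tool_pos: [0.4859, 0.2077, 0.1057]
tcp_rot: [0.707, 0.707, -0.001, -0.001]
ft_force: [-0.2, 0.6, -0.1]
finger_gap: 0.07
gripper_force: 0.0
```

Emit:
{"fn": "carry_out", "kwargs": {
  "plan": "-0.045 -0.006 0 0; -0.045 -0.006 0 0; -0.045 -0.006 0 0; -0.045 -0.006 0 0; -0.045 -0.006 0 0",
  "grip": 0.085
}}

```text
time: 34.25
tool_pos: [0.4563, -0.0187, 0.1055]
tcp_rot: [0.707, 0.707, -0.0, 0.0]
ft_force: [1.7, -0.5, 0.2]
finger_gap: 0.085
gripper_force: 0.0
```

Emit:
{"fn": "carry_out", "kwargs": {
  "plan": "-0.045 -0.006 0 0; -0.045 -0.006 0 0; -0.045 -0.006 0 0; -0.042 -0.006 0 0; 0 0 0 0"
}}

```text
time: 34.75
tool_pos: [0.4313, -0.2002, 0.1053]
tcp_rot: [0.711, 0.704, -0.001, 0.001]
ft_force: [-1.1, 0.7, -0.3]
finger_gap: 0.085
gripper_force: 0.0
```

```bash
python3 tins.py scene side; python3 -c "
from h import *
print(toolinfo())"
```

```text
scene [155 228  24  24 444] top 0.036 c 0.433 -0.194 r 0.031 rect [ 433. -194.] [55. 61.] 48.8
scene [183 260  26  26 529] top 0.036 c 0.551 -0.208 r 0.03 rect [ 550. -209.] [56. 59.] 67.5
scene [225 282  27  28 597] top 0.036 c 0.659 -0.185 r 0.03 rect [ 659. -185.] [55. 59.] 44.0
side [327 237  26  24 496] top 0.039 c 0.654 -0.185 r 0.031 rect [ 655. -185.] [59. 57.] 28.0
side [289 258  27  27 564] top 0.038 c 0.546 -0.208 r 0.03 rect [ 546. -208.] [58. 57.] 19.4
side [236 271  28  27 591] top 0.038 c 0.428 -0.193 r 0.03 rect [ 428. -193.] [59. 55.] 66.1
(34.85, array([ 0.4324, -0.1946,  0.1052]), [[0.003, 1.0, -0.001], [1.0, -0.003, 0.0], [0.0, -0.001, -1.0]], array([-0.7,  0.8, -0.3]), 0.08509488976876264, 0.0)
```

Emit:
{"fn": "carry_out", "kwargs": {
  "plan": "0.001 -0.002 0.04 0; 0 0 0.03 0; 0 0 0.02 0; 0 0 0.013 0; 0 0 0 0"
}}

```text
time: 35.35
tool_pos: [0.4302, -0.1912, 0.0011]
tcp_rot: [0.706, 0.708, -0.0, -0.002]
ft_force: [0.1, 0.5, 1.5]
finger_gap: 0.0847
gripper_force: 0.0
```

Emit:
{"fn": "carry_out", "kwargs": {
  "plan": "0 0 0.004 0; 0 0 0.004 0; 0 0 0 0; 0 0 0 0"
}}

```text
time: 35.75
tool_pos: [0.4313, -0.1932, -0.005]
tcp_rot: [0.707, 0.707, 0.0, 0.0]
ft_force: [-0.0, 0.3, -0.2]
finger_gap: 0.085
gripper_force: 0.0
```

Emit:
{"fn": "carry_out", "kwargs": {
  "plan": "0 0 0 0; 0 0 0 0; 0 0 0 0; 0 0 0 0; 0 0 0 0",
  "grip": 0.05
}}

```text
time: 36.25
tool_pos: [0.431, -0.1932, -0.0049]
tcp_rot: [0.707, 0.707, -0.0, 0.0]
ft_force: [-1.3, 0.6, 6.2]
finger_gap: 0.0567
gripper_force: 30.8
```

Emit:
{"fn": "carry_out", "kwargs": {
  "plan": "0 0 -0.01 0; 0 0 -0.025 0; 0 0 -0.035 0; 0.02 0 -0.035 0; 0.04 0.008 0 0"
}}

```text
time: 36.75
tool_pos: [0.4415, -0.1362, 0.104]
tcp_rot: [0.709, 0.705, 0.001, 0.004]
ft_force: [1.3, 0.3, -1.7]
finger_gap: 0.0564
gripper_force: 32.8
```

Emit:
{"fn": "carry_out", "kwargs": {
  "plan": "0.045 0.008 0 0; 0.045 0.008 0 0; 0.045 0.008 0 0; 0.045 0.008 0 0; 0.045 0.008 0 0"
}}

```text
time: 37.25
tool_pos: [0.4791, 0.0936, 0.1001]
tcp_rot: [0.707, 0.707, 0.0, 0.0]
ft_force: [1.1, -0.8, -0.7]
finger_gap: 0.0565
gripper_force: 32.8
```

Emit:
{"fn": "carry_out", "kwargs": {
  "plan": "0.026 0.008 0 0; 0 0 0 0; 0 0 0 0; 0 0 0 0"
}}

```text
time: 37.65
tool_pos: [0.4867, 0.1164, 0.0995]
tcp_rot: [0.708, 0.706, -0.001, 0.0]
ft_force: [0.4, -0.1, -1.3]
finger_gap: 0.0567
gripper_force: 32.8
```

Emit:
{"fn": "carry_out", "kwargs": {
  "plan": "0 0 0.035 0; 0 0 0.025 0; 0 0 0.015 0; 0 0 0.005 0; 0 0 0 0"
}}

```text
time: 38.15
tool_pos: [0.4866, 0.1167, 0.0192]
tcp_rot: [0.708, 0.706, -0.001, -0.0]
ft_force: [-0.5, 0.0, -1.2]
finger_gap: 0.0567
gripper_force: 32.8
```

Emit:
{"fn": "carry_out", "kwargs": {
  "plan": "0 0 0.003 0; 0 0 0.001 0; 0 0 0 0; 0 0 0 0"
}}

```text
time: 38.55
tool_pos: [0.4873, 0.118, 0.0159]
tcp_rot: [0.707, 0.707, 0.0, 0.0]
ft_force: [0.0, -0.3, -1.3]
finger_gap: 0.0567
gripper_force: 32.8
```

Emit:
{"fn": "carry_out", "kwargs": {
  "plan": "0 0 0.003 0; 0 0 0 0; 0 0 0 0"
}}

```text
time: 38.85
tool_pos: [0.4876, 0.1182, 0.0131]
tcp_rot: [0.707, 0.707, 0.0, 0.0]
ft_force: [-0.9, -0.5, 4.7]
finger_gap: 0.0567
gripper_force: 33.4
```

Emit:
{"fn": "carry_out", "kwargs": {
  "plan": "0 0 0 0; 0 0 0 0; 0 0 -0.02 0; 0 0 -0.04 0; 0 0 -0.03 0",
  "grip": 0.07
}}

```text
time: 39.35
tool_pos: [0.487, 0.1182, 0.1037]
tcp_rot: [0.707, 0.707, 0.0, -0.0]
ft_force: [1.4, -0.2, 0.1]
finger_gap: 0.07
gripper_force: 0.0
```

Emit:
{"fn": "carry_out", "kwargs": {
  "plan": "-0.045 0.01 0 0; -0.045 0.01 0 0; -0.045 0.01 0 0; -0.045 0.01 0 0; -0.045 0.01 0 0",
  "grip": 0.085
}}

```text
time: 39.85
tool_pos: [0.5371, -0.1089, 0.1025]
tcp_rot: [0.707, 0.707, 0.0, 0.0]
ft_force: [1.1, -0.3, -0.1]
finger_gap: 0.0853
gripper_force: 0.0
```

Emit:
{"fn": "carry_out", "kwargs": {
  "plan": "-0.045 0.01 0 0; -0.045 0.002 0 0; -0.008 0 0 0; 0 0 0 0; 0 0 0 0"
}}

```text
time: 40.35
tool_pos: [0.5489, -0.2033, 0.1022]
tcp_rot: [0.707, 0.708, 0.0, -0.001]
ft_force: [-0.2, 0.6, -0.1]
finger_gap: 0.085
gripper_force: 0.0
```

```bash
python3 tins.py scene side; python3 -c "
from h import *
print(toolinfo())"
```

```text
scene [183 260  26  27 540] top 0.036 c 0.551 -0.208 r 0.03 rect [ 551. -208.] [55. 59.] 50.8
scene [225 282  27  28 596] top 0.036 c 0.66 -0.185 r 0.031 rect [ 659. -185.] [55. 60.] 43.3
side [327 237  26  24 495] top 0.038 c 0.654 -0.184 r 0.031 rect [ 654. -185.] [59. 57.] 45.9
side [289 258  27  26 560] top 0.038 c 0.545 -0.208 r 0.03 rect [ 546. -207.] [59. 57.] 73.5
(40.45, array([ 0.5492, -0.2026,  0.1025]), [[-0.003, 1.0, -0.0], [1.0, 0.003, 0.001], [0.001, -0.0, -1.0]], array([-1. ,  0.3,  0.1]), 0.08479706902095516, 0.0)
```

Emit:
{"fn": "carry_out", "kwargs": {
  "plan": "-0.005 -0.001 0.04 0; 0 0 0.03 0; 0 0 0.02 0; 0 0 0.01 0; 0 0 0 0"
}}

```text
time: 40.95
tool_pos: [0.5474, -0.2083, 0.0015]
tcp_rot: [0.706, 0.708, -0.0, -0.001]
ft_force: [-0.2, 0.3, -0.2]
finger_gap: 0.085
gripper_force: 0.0
```

Emit:
{"fn": "carry_out", "kwargs": {
  "plan": "0 0 0.004 0; 0 0 0.003 0; 0 0 0 0; 0 0 0 0"
}}

```text
time: 41.35
tool_pos: [0.5484, -0.2102, -0.0039]
tcp_rot: [0.707, 0.707, 0.0, 0.0]
ft_force: [0.1, 0.5, 0.9]
finger_gap: 0.0851
gripper_force: 0.0
```

Emit:
{"fn": "carry_out", "kwargs": {
  "plan": "0 0 0 0; 0 0 0 0; 0 0 0 0; 0 0 0 0; 0 0 0 0",
  "grip": 0.05
}}

```text
time: 41.85
tool_pos: [0.5481, -0.2102, -0.0037]
tcp_rot: [0.707, 0.707, -0.0, 0.0]
ft_force: [-1.0, -0.5, 6.3]
finger_gap: 0.0573
gripper_force: 30.8
```

Emit:
{"fn": "carry_out", "kwargs": {
  "plan": "0 0 -0.01 0; 0 0 -0.025 0; 0 0 -0.035 0; 0.02 0 -0.035 0; 0.04 0.01 0 0"
}}

```text
time: 42.35
tool_pos: [0.5603, -0.1546, 0.1058]
tcp_rot: [0.71, 0.704, 0.001, 0.005]
ft_force: [1.8, -0.7, -0.9]
finger_gap: 0.0572
gripper_force: 32.5
```

Emit:
{"fn": "carry_out", "kwargs": {
  "plan": "0.045 0.013 0 0; 0.045 0.013 0 0; 0.045 0.013 0 0; 0.045 0.013 0 0; 0.045 0.013 0 0"
}}

```text
time: 42.85
tool_pos: [0.6232, 0.0767, 0.101]
tcp_rot: [0.707, 0.707, 0.0, 0.0]
ft_force: [0.7, 0.2, -0.1]
finger_gap: 0.0574
gripper_force: 32.5
```

Emit:
{"fn": "carry_out", "kwargs": {
  "plan": "0.045 0.013 0 0; 0.045 0.013 0 0; 0.035 0.008 0 0; 0 0 0 0; 0 0 0 0"
}}

```text
time: 43.35
tool_pos: [0.6564, 0.201, 0.1004]
tcp_rot: [0.706, 0.708, -0.0, -0.0]
ft_force: [-0.8, -0.0, -1.5]
finger_gap: 0.0576
gripper_force: 32.6
```

Emit:
{"fn": "carry_out", "kwargs": {
  "plan": "0.004 0 0.035 0; 0 0 0.025 0; 0 0 0.015 0; 0 0 0.006 0; 0 0 0 0"
}}

```text
time: 43.85
tool_pos: [0.657, 0.2027, 0.0191]
tcp_rot: [0.708, 0.707, -0.001, -0.0]
ft_force: [0.0, 0.5, -1.1]
finger_gap: 0.0576
gripper_force: 32.6
```

Emit:
{"fn": "carry_out", "kwargs": {
  "plan": "0 0 0.002 0; 0 0 0 0; 0 0 0 0"
}}

```text
time: 44.15
tool_pos: [0.6577, 0.2042, 0.0186]
tcp_rot: [0.707, 0.707, 0.001, 0.0]
ft_force: [0.1, 0.7, -0.8]
finger_gap: 0.0572
gripper_force: 32.6
```

Next is single B at about (0.657,-0.185).

Emit:
{"fn": "carry_out", "kwargs": {
  "plan": "0 0 0.003 0; 0 0 0.001 0; 0 0 0 0; 0 0 0 0"
}}

```text
time: 44.55
tool_pos: [0.6574, 0.2041, 0.0144]
tcp_rot: [0.707, 0.707, 0.0, 0.0]
ft_force: [-0.6, -1.0, 5.1]
finger_gap: 0.0573
gripper_force: 33.0
```

Emit:
{"fn": "carry_out", "kwargs": {
  "plan": "0 0 0 0; 0 0 0 0; 0 0 -0.02 0; 0 0 -0.04 0; 0 0 -0.03 0",
  "grip": 0.07
}}

```text
time: 45.05
tool_pos: [0.6572, 0.2041, 0.1046]
tcp_rot: [0.707, 0.707, 0.0, -0.0]
ft_force: [0.4, 0.4, 0.4]
finger_gap: 0.0699
gripper_force: 0.0
```

Emit:
{"fn": "carry_out", "kwargs": {
  "plan": "-0.045 0 0 0; -0.045 0 0 0; -0.045 0 0 0; -0.045 0 0 0; -0.045 0 0 0",
  "grip": 0.085
}}

```text
time: 45.55
tool_pos: [0.6567, -0.0228, 0.1033]
tcp_rot: [0.707, 0.707, -0.0, 0.0]
ft_force: [0.9, 0.4, -0.2]
finger_gap: 0.085
gripper_force: 0.0
```

Emit:
{"fn": "carry_out", "kwargs": {
  "plan": "-0.045 0 0 0; -0.045 0 0 0; -0.045 0 0 0; -0.027 0 0 0; 0 0 0 0"
}}

```text
time: 46.05
tool_pos: [0.6557, -0.1905, 0.1028]
tcp_rot: [0.71, 0.704, -0.002, 0.001]
ft_force: [0.4, 0.3, 0.0]
finger_gap: 0.0845
gripper_force: 0.0
```

```bash
python3 tins.py scene side; python3 -c "
from h import *
print(toolinfo())"
```

```text
scene [225 279  27  31 614] top 0.038 c 0.668 -0.192 r 0.041 rect [ 664. -191.] [56. 73.] 40.2
side [327 237  26  24 495] top 0.038 c 0.654 -0.184 r 0.031 rect [ 654. -185.] [58. 57.] 79.8
(46.15, array([ 0.6566, -0.1836,  0.103 ]), [[0.002, 1.0, -0.0], [1.0, -0.002, 0.001], [0.001, -0.0, -1.0]], array([1.1, 0.2, 0.3]), 0.08522375512422715, 0.0)
```

Emit:
{"fn": "carry_out", "kwargs": {
  "plan": "-0.001 0 0.04 0; 0 0 0.03 0; 0 0 0.02 0; 0 0 0.01 0; 0 0 0 0"
}}

```text
time: 46.65
tool_pos: [0.6563, -0.1819, 0.002]
tcp_rot: [0.706, 0.708, -0.0, -0.001]
ft_force: [-0.2, -0.7, -0.2]
finger_gap: 0.0851
gripper_force: 0.0
```

Emit:
{"fn": "carry_out", "kwargs": {
  "plan": "0 0 0.004 0; 0 0 0.004 0; 0 0 0 0; 0 0 0 0"
}}

```text
time: 47.05
tool_pos: [0.6573, -0.1842, -0.0039]
tcp_rot: [0.707, 0.707, 0.0, 0.0]
ft_force: [0.2, 0.3, 0.1]
finger_gap: 0.0847
gripper_force: 0.0
```

Emit:
{"fn": "carry_out", "kwargs": {
  "plan": "0 0 0 0; 0 0 0 0; 0 0 0 0; 0 0 0 0; 0 0 0 0",
  "grip": 0.05
}}

```text
time: 47.55
tool_pos: [0.6574, -0.1843, -0.0039]
tcp_rot: [0.707, 0.707, 0.0, 0.0]
ft_force: [0.1, 0.8, 4.9]
finger_gap: 0.0564
gripper_force: 32.6
```

Emit:
{"fn": "carry_out", "kwargs": {
  "plan": "0 0 -0.01 0; 0 0 -0.025 0; 0 0 -0.035 0; 0.02 0 -0.035 0; 0.04 0 0 0"
}}

```text
time: 48.05
tool_pos: [0.6603, -0.129, 0.1062]
tcp_rot: [0.71, 0.705, 0.002, 0.005]
ft_force: [1.7, -0.1, -2.5]
finger_gap: 0.0566
gripper_force: 32.5
```

Emit:
{"fn": "carry_out", "kwargs": {
  "plan": "0.045 0 0 0; 0.045 0 0 0; 0.045 0 0 0; 0.045 0 0 0; 0.045 0 0 0"
}}

```text
time: 48.55
tool_pos: [0.6564, 0.1026, 0.1006]
tcp_rot: [0.707, 0.707, -0.0, -0.0]
ft_force: [-0.2, 0.0, -0.8]
finger_gap: 0.0563
gripper_force: 32.4
```

Emit:
{"fn": "carry_out", "kwargs": {
  "plan": "0.012 0 0 0; 0 0 0 0; 0 0 0 0; 0 0 0 0; 0 0 0 0"
}}

```text
time: 49.05
tool_pos: [0.6573, 0.1102, 0.1004]
tcp_rot: [0.708, 0.706, -0.0, 0.0]
ft_force: [0.4, 0.4, -1.0]
finger_gap: 0.0561
gripper_force: 32.4
```

Emit:
{"fn": "carry_out", "kwargs": {
  "plan": "0.004 0 0.035 0; 0 0 0.025 0; 0 0 0.015 0; 0 0 0.006 0; 0 0 0 0"
}}

```text
time: 49.55
tool_pos: [0.657, 0.1163, 0.019]
tcp_rot: [0.707, 0.707, -0.0, -0.0]
ft_force: [0.1, -0.3, -1.5]
finger_gap: 0.0566
gripper_force: 32.4
```

Emit:
{"fn": "carry_out", "kwargs": {
  "plan": "0 0 0.003 0; 0 0 0.001 0; 0 0 0 0; 0 0 0 0"
}}

```text
time: 49.95
tool_pos: [0.6574, 0.1171, 0.0161]
tcp_rot: [0.707, 0.707, 0.0, 0.0]
ft_force: [-1.2, -0.2, 0.1]
finger_gap: 0.0559
gripper_force: 32.4
```

Emit:
{"fn": "carry_out", "kwargs": {
  "plan": "0 0 0.002 0; 0 0 0 0; 0 0 0 0"
}}

```text
time: 50.25
tool_pos: [0.6575, 0.1171, 0.0141]
tcp_rot: [0.707, 0.707, 0.0, 0.0]
ft_force: [-0.8, 0.7, 2.6]
finger_gap: 0.0564
gripper_force: 32.8
```

Emit:
{"fn": "carry_out", "kwargs": {
  "plan": "0 0 0 0; 0 0 0 0; 0 0 -0.02 0; 0 0 -0.04 0; 0 0 -0.05 0",
  "grip": 0.07
}}

```text
time: 50.75
tool_pos: [0.6551, 0.1165, 0.1222]
tcp_rot: [0.707, 0.707, -0.002, -0.002]
ft_force: [1.7, -0.1, -0.0]
finger_gap: 0.0699
gripper_force: 0.0
```

Emit:
{"fn": "carry_out", "kwargs": {
  "plan": "-0.05 0 -0.02 0; -0.05 0 0 0; -0.05 0 0 0; -0.05 0 0 0; 0 0 0 0"
}}

```text
time: 51.25
tool_pos: [0.656, -0.0913, 0.1416]
tcp_rot: [0.712, 0.702, -0.003, 0.002]
ft_force: [-0.4, -1.2, 0.4]
finger_gap: 0.0696
gripper_force: 0.0
```

Emit:
{"fn": "carry_out", "kwargs": {
  "plan": "0 0 0 0; 0 0 0 0; 0 0 0 0; 0 0 0 0; 0 0 0 0"
}}

```text
time: 51.75
tool_pos: [0.6571, -0.0782, 0.142]
tcp_rot: [0.706, 0.708, 0.0, -0.0]
ft_force: [-1.0, -0.1, 0.6]
finger_gap: 0.0699
gripper_force: 0.0
```

```bash
python3 plate.py; python3 - <<'E'
from h import *
for n in("side","scene"):
    c,P=snap(n);save(c,n+"9.png");hsv=cv2.cvtColor(c["image"],cv2.COLOR_RGB2HSV)
    m=(P[...,2]>.035)&(P[...,2]<.08)&(abs(P[...,0]-.572)<.14)&(abs(P[...,1]-.214)<.15)&(hsv[...,1]<60)
    k,l,s,_=cv2.connectedComponentsWithStats(m.astype(np.uint8))
    for i in range(1,k):
        if s[i,4]>60: q=P[l==i];print(n,s[i,:2],*rect(q[q[:,2]>.046]),"top",np.percentile(q[:,2],97).round(3))
    for t in("wedge_mid","tray"):
      for d in cut_out(n,t)[:2]:
        q=P[d["pixels"]];q=q[~np.isnan(q[:,0])];q=q[q[:,2]<.06];print(t,d["confidence"],np.round(d["xy"]),*rect(q),q[:,2].max().round(3))
E
```

```text
tilt [0.0002 0.0014 0.0191] z at center 0.019461746038800444
0.59 [ 586. -360.] [ 63. 148.] 2.6
side [247 130] [656. 298.] [60. 55.] 65.7 top 0.057
side [193 143] [486. 300.] [56. 60.] 2.7 top 0.057
side [252 150] [628. 190.] [60. 57.] 82.7 top 0.057
side [202 158] [486. 210.] [57. 58.] 21.8 top 0.056
side [272 161] [656. 117.] [61. 55.] 63.2 top 0.056
side [213 177] [487. 117.] [56. 59.] 5.2 top 0.057
wedge_mid 0.88 [358. 330.] [ 573. -364.] [ 36. 140.] 2.7 0.05
tray 0.57 [342. 355.] [ 536. -371.] [180. 137.] 89.7 0.028
scene [307 134] [492. 298.] [57. 58.] 74.5 top 0.053
scene [297 150] [505. 218.] [26. 59.] 35.9 top 0.054
scene [358 163] [662. 297.] [56. 58.] 37.6 top 0.054
scene [323 179] [634. 188.] [55. 61.] 36.4 top 0.054
scene [314 200] [661. 115.] [57. 59.] 14.3 top 0.054
wedge_mid 0.9 [143. 334.] [ 578. -364.] [ 37. 140.] 2.5 0.048
tray 0.79 [131. 330.] [ 536. -368.] [187. 148.] 89.3 0.047
```

View pics/side9.png

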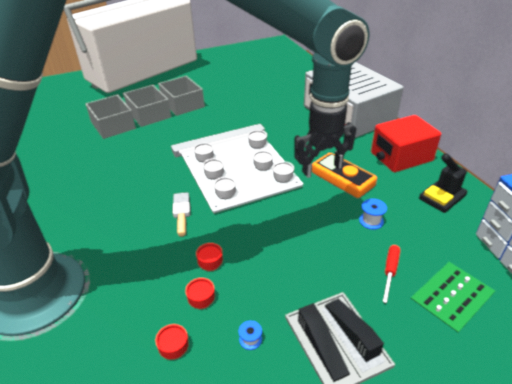

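All six tins stand upright on the flat plate. One was knocked aside to about (0.63,0.19), which is still well inside the edges. The wedge lies flat in the empty bay, about 7 mm from its centre.

```bash
python3 -c "
from cell import *
print(hand_in())"
```

```text
the job is handed in; nothing more can be done
None
```

The job is handed in (no verdict was returned): the plate is flat, the wedge lies in the empty bay, and all six tins stand upright on the plate.

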